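# Set up the stirring melter for a batch of couverture

### The arm

A 6-joint arm with a two-finger parallel gripper is mounted at the origin on the work surface. World frame = base frame: x ahead of the robot, y to its left, z up, the work surface at z = 0. Lengths are in m, angles in rad, forces in N, time in s.
With the tool pointing down it reaches from about 0.35 to 0.775 m from the base axis. Payload 7.3 kg.
Tool frame: the origin (TCP) lies between the finger pads, 19 mm behind the fingertips; this is the grasp point; z points along the fingers, y is the line along which they close (so a half turn about z gives the same grasp; the last joint's range is limited). The gripper opens to 92 mm and grips with 3 to 60 N. Pads are 19 mm wide; open, the fingers measure 130 mm over their backs; the gripper's body (75 mm by 190 mm) begins 47 mm behind the grasp point.
Start: joints at [1.005, 0.342, 1.524, -0, 1.275, -0.146], TCP at [0.214, 0.479, 0.246] pointing down, gripper open.
Joint ranges: [-2.53, 2.53], [-0.77, 2.02], [0.04, 2.7], [-1, 4.14], [0.28, 2.66], [-3.11, 3.11]. Speed limits (rad/s): [2.57, 2.57, 3.14, 3.14, 3.14, 3.14].

### API

Orientations are given as [roll, pitch, yaw] about the fixed x, y, z axes, in that order (R = Rz(yaw) Ry(pitch) Rx(roll)).
In Python, from cell import * gives the robot as it stands.
- The arm moves only by the tool step_arm, never from a script. Its argument "plan" is a list of rows, each a list of 5 numbers: the closure, from -1 (fully open) to 1 (shut), then the shift along the tool's x, y, z in m, then the turn about the tool's z in rad. In form: [[hand, x, y, z, twist], ...]. A call has 1 to 20 rows; each row is the pose to reach, as a shift and turn from the pose commanded when the call began, along the tool's axes at that moment; what a row does not reach only later rows make up. A row lasts 1/8 s, in which the tool goes at most 62.5 mm and 10.7 degrees, less where a joint would pass 70% of its speed; a pose out of reach is approached as far as the arm can. A call with a gripper value outside its range is refused whole. The fingers move at their own pace and stop on an object; "grip_force" is the grip in N (left out, the last holds). Time passes only in rows, so rows that repeat a pose let the fingers close. It gives the time, the measured TCP pose, the force, the opening and the grip force at its end, in the units of the state.
- observe(): the state, without advancing time (a new reading comes with each control period).
- read_camera(name): name is "side" or "top"; returns a dict with "img" (384x512x3 uint8, red, green, blue), "range_z" (384x512 float32, m along the optical axis (not along the pixel's ray), 0 where there is no reading), "fx", "fy", "cx", "cy" (pixels), "R" (3x3) and "t" (3): a world point X has camera coordinates R X + t. Camera axes: x right, y down, z forward; pixel columns grow to the right and rows downward; lengths in m; the calibration is good to about 2 mm. A picture is of the moment at which its call begins.
- hand_in(): hands the job in; it is judged then, once.
The state is a dict: "time": time; "qpos": joint angles; "qvel": joint speeds; "joint_efforts": joint torques, N m; "tool_pos": TCP position; "tool_rot": TCP orientation; "contact_force": force on the tool from outside, world axes, zero at the start; "torque": the same for the moment, N m; "opening": finger opening in m; "grip_force": force on a finger pad.
Only numpy, scipy, OpenCV 4.12 (cv2) and the standard library are available. Lean on these libraries where they do the work, as an engineer would, in place of code of your own. Each camera call takes 0.05 s, during which the arm holds its last target. There are 200 camera calls.

### The job

Get the chocolate melter ready for a batch: first lower the stirrer squarely over the drive rod in the bowl until it sits fully home, then put every chocolate piece from the board into the bowl, then put the lid on so that it sits flat on the rim, and last turn the heat dial clockwise from off to the three-dot mark. Never let the dial click past three dots, or the chocolate will scorch, and leave the bowls, tools and jar on the bench where they are.

Things in the scene. Friction and masses are not known exactly. Their poses are not given: they have to be found in the camera images.
- melter: Stainless bench melter, fixed: a box with a round bowl and a flat top deck 130 mm above the bench. Origin on the bench under the bowl's centre. Its -x end (towards the robot) carries the heat dial; the deck spans x -205 to +110 mm and y -115 to +115 mm in its frame.
- bowl_mouth (a point): Centre of the bowl's mouth, level with its rim, 140 mm above the bench. The bowl is upright-walled, 88 mm in inside radius, 92 mm outside, its flat floor 30 mm above the bench; the rim stands 10 mm above the deck.
- rod_top (a point): Tip of the fixed steel drive rod on the bowl's axis, 106 mm above the bench (34 mm below the rim). The rod is 12 mm in diameter with a tapered tip and stands on a flat round boss, 26 mm across, whose top is 34 mm above the bench.
- dial (a joint): Heat dial angle in rad, growing clockwise from above. Clicks 0.628 rad (36 degrees) apart: 0 off (open ring mark), 0.628 one dot, 1.257 two, 1.885 three, 2.513 four dots (end stop). Starts at off. Between clicks, let go, it falls into the nearer one; it takes about 0.07 N m to turn. Marks lie 39 mm from its axis: two dots straight towards the bowl, three dots 36 degrees clockwise of that.
- dial_grip (a point): On the dial's axis, 152 mm from the bowl's axis, 31 mm above the deck (161 mm above the bench): where to put the TCP. The dial is a black disc 44 mm across and 8 mm high with an upright grip bar 13 mm thick and 41 mm long, top 40 mm above the deck. The point turns with it: its x axis points along the bar to the pointer end with the white line.
- stirrer: Loose stirrer (about 250 g) standing upright: a steel sleeve 26 mm in diameter and 80 mm tall with a 15 mm bore right through, on three arms 20 mm high that reach 68 mm out and carry white scrapers 34 mm high. Origin on the axis at the underside, z up the sleeve. Grip the sleeve from above, TCP 60 mm above the origin. Fully home its underside stands on the boss, 34 mm above the bench.
- lid: Loose round aluminium lid (about 250 g), 196 mm across, with a locating lip 160 mm across and 8 mm deep underneath. Origin at the centre of the lip's underside; plate 8 to 12 mm above it; black knob head, 30 mm in diameter, 30 to 46 mm above it, on a 16 mm stem. On the melter the plate rests on the rim, the origin 132 mm above the bench.
- choc0: Loose piece of dark chocolate, 60 mm (its x) by 36 mm (its y) by 20 mm high, 55 g, on the board; origin at the centre of its underside. Three to five of the pieces are there; they are all alike.
- choc1: Loose piece of dark chocolate, 60 mm (its x) by 36 mm (its y) by 20 mm high, 55 g, on the board; origin at the centre of its underside. Three to five of the pieces are there; they are all alike.
- choc2: Loose piece of dark chocolate, 60 mm (its x) by 36 mm (its y) by 20 mm high, 55 g, on the board; origin at the centre of its underside. Three to five of the pieces are there; they are all alike.
- choc3: Loose piece of dark chocolate, 60 mm (its x) by 36 mm (its y) by 20 mm high, 55 g, on the board; origin at the centre of its underside. Three to five of the pieces are there; they are all alike.
- choc4: Loose piece of dark chocolate, 60 mm (its x) by 36 mm (its y) by 20 mm high, 55 g, on the board; origin at the centre of its underside. Three to five of the pieces are there; they are all alike.
- board: Wooden board with parchment, 270 by 170 mm and 15 mm thick, fixed, flat, origin at the centre of its underside: the chocolate pieces start on it.
- white_bowl: Small white ceramic bowl 80 mm across and 42 mm high, a bystander: leave it alone. Origin at its foot.
- steel_bowl: Small steel bowl 80 mm across and 42 mm high, a bystander. Origin at its foot.
- knife: Spatula with wooden handle lying on the bench, 240 mm long, a bystander.
- jar: Amber glass jar 60 mm across and 85 mm high with a brass lid, a bystander. Origin at its foot.
- scraper: Bench scraper lying flat, 110 by 130 mm and 24 mm high, a bystander.

How it is judged:
By the outcome, as a careful person would: the job done as asked, in the order asked, and still so for the second after the job is handed in, with the robot touching nothing.
Of choc0, choc1, choc2, choc3, choc4 only 3 to 5 are there at a start; the rules pass over those that are not, and their reading is None.
At some moment in a run one of choc0, choc1, choc2, choc3, choc4 may be knocked a few centimetres aside while the robot is not near it.
Once in a run the grip may slacken for a moment while it holds something.
It also fails if it takes over 210 s, if anything falls off the work surface, if the arm or the gripper's body presses on something with over 40 N, if the wrist force passes 120 N, or if a joint passes its speed limit or range.

## Working session

There is one attempt and no reset: what is moved stays moved. The work goes in short steps, Python scripts to look and compute and a tool call to move; the robot and the scene stay as the last step left them, time stands still between calls to the robot, and variables do not carry over. Pictures are saved under pics/ and viewed, at most 14 in all, crops included, and the job is handed in when it is done.

Besides the shell and the picture viewer there is one more tool, called after "Call:" as a command line: name --pt "numbers of a row" for each row, then --argument value for the rest. step_arm: Moves the arm, as the interface text tells. Its arguments: {"type":"object","properties":{"plan":{"type":"array","items":{"type":"array","items":{"type":"number"}}},"grip_force":{"type":"number"}},"required":["plan"]}

```bash
ls; mkdir -p pics; cat > h.py <<'E'
from cell import *
import numpy as np, cv2
def shot(name,fn=None):
    c=read_camera(name)
    if fn: cv2.imwrite('pics/'+fn,cv2.resize(c['img'][:,:,::-1],(800,600),interpolation=cv2.INTER_CUBIC))
    return c
def cloud(c):
    z=c['range_z']; v,u=np.mgrid[:384,:512]
    P=np.stack([(u-c['cx'])/c['fx']*z,(v-c['cy'])/c['fy']*z,z],-1)
    W=(P-np.array(c['t']))@np.array(c['R']); W[z==0]=np.nan
    return W
E
python3 - <<'E'
from h import *
for n in('top','side'):
    c=shot(n,n+'0.png'); W=cloud(c); np.savez(n+'0.npz',W=W,img=c['img']); print(n,np.array(c['R']).round(3).tolist(),c['t'],c['fx'])
o=observe(); print(o)
E
```

```text
pics
top [[-0.026, -1.0, 0.008], [-0.994, 0.025, -0.105], [0.105, -0.01, -0.994]] [7.87970938e-04 5.17118212e-01 1.90509501e+00] 485.2546223955822
side [[0.91, -0.414, -0.016], [-0.298, -0.629, -0.718], [0.287, 0.658, -0.696]] [-0.48616677  0.25160706  1.26051172] 346.7246518612176
{'time': 0.1, 'qpos': array([ 1.00502654e+00,  3.42658676e-01,  1.52487746e+00,  2.46651170e-05,
        1.27537178e+00, -1.46007711e-01]), 'qvel': array([ 1.34184812e-03, -2.91200316e-03, -2.37023625e-03, -1.33597649e-03,
        3.69802233e-05,  1.39706657e-03]), 'joint_efforts': array([ 1.04793828e-03, -4.32003558e+01, -2.44696355e+01,  7.18064792e-02,
        5.26508724e-02, -9.02589909e-05]), 'tool_pos': array([0.21376991, 0.47916977, 0.24492688]), 'tool_rot': array([-3.14029481e+00, -2.14693924e-04,  2.72182324e+00]), 'contact_force': array([-0.23980839,  0.73174921, -0.7944852 ]), 'torque': array([ 0.01598968,  0.06855944, -0.045898  ]), 'grip_force': 0.0, 'opening': 0.09157157834354313}
```

View pics/top0.png

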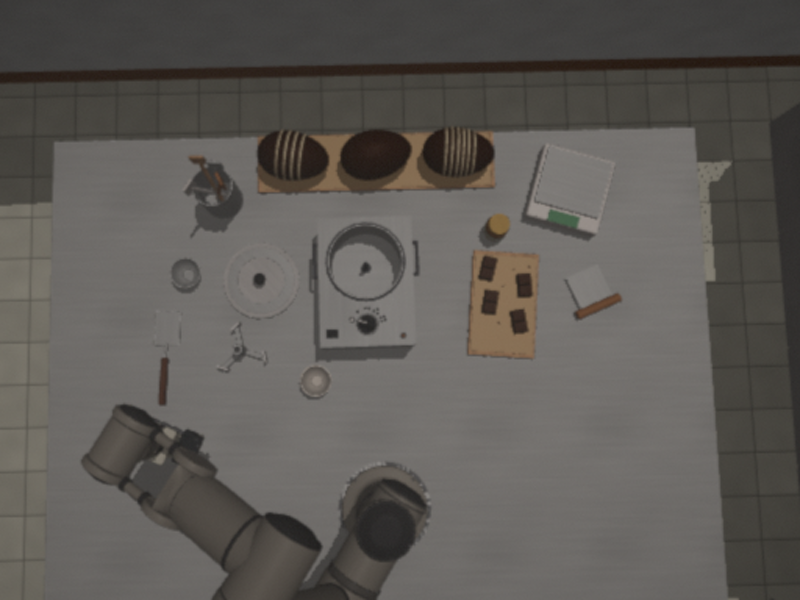

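View pics/side0.png

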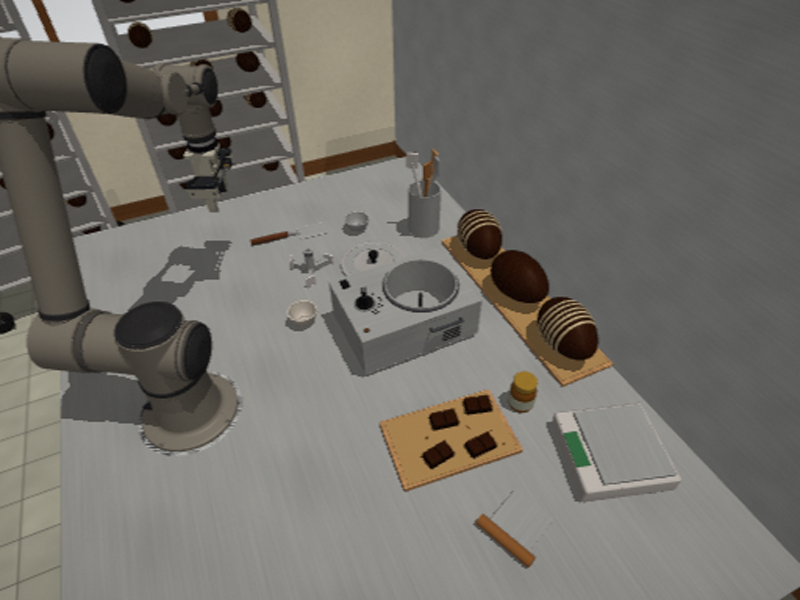

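The top view shows the stirrer (240,350), lid knob (259,280), bowl centre (366,261) and dial (367,323). There are four chocolate pieces, at (488,267), (524,285), (490,301) and (519,321).

```bash
cat >> h.py <<'E'
from scipy.optimize import least_squares
def circ(p,r=None):
    f=(lambda q:np.hypot(p[:,0]-q[0],p[:,1]-q[1])-(q[2] if r is None else r))
    s=least_squares(f,[*p.mean(0)[:2],.05],loss='soft_l1',f_scale=.003); return s.x, np.std(s.fun)
def near(W,x,y,r,z0,z1):
    m=(np.hypot(W[...,0]-x,W[...,1]-y)<r)&(W[...,2]>z0)&(W[...,2]<z1); return m
def chocs(W,img,x0=.35,x1=.8,y0=-.45,y1=-.15):
    m=(W[...,0]>x0)&(W[...,0]<x1)&(W[...,1]>y0)&(W[...,1]<y1)&(W[...,2]>.025)&(W[...,2]<.05)&(img.max(-1)<90)
    n,l,s,_=cv2.connectedComponentsWithStats(m.astype(np.uint8))
    out=[]
    for i in range(1,n):
        if s[i,4]<40: continue
        p=W[l==i]; (cx,cy),(w,h),a=cv2.minAreaRect((p[:,:2]*1000).astype(np.float32))
        if w<h: a+=90
        out.append((round(cx),round(cy),round(w),round(h),round(a%180),round(1000*np.median(p[:,2])),s[i,4]))
    return out
E
python3 - <<'E'
from h import *
for n in('top','side'):
    d=np.load(n+'0.npz');W=d['W'];img=d['img']
    if n=='top':
        for k,(u,v) in dict(stir=(240,350),knob=(259,280),bowl=(366,261),dial=(367,323)).items(): print(k,W[int(v*.64),int(u*.64)].round(3))
        a=[W[int(v*.64),int(u*.64)] for u,v in((240,350),(259,280),(366,261),(367,323))]
    s,l,b,dl=a
    p=W[near(W,b[0],b[1],.115,.135,.15)]; print(n,'rim',circ(p),len(p),np.median(p[:,2]))
    bc=circ(p)[0]
    p=W[near(W,bc[0],bc[1],.02,.06,.12)];print('rod',p.mean(0),len(p),p[:,2].max())
    p=W[near(W,dl[0],dl[1],.04,.15,.19)]; print('dialbar',p.mean(0),len(p), cv2.minAreaRect((p[:,:2]*1000).astype(np.float32)))
    p=W[near(W,dl[0],dl[1],.04,.134,.19)]; print('dialdisc',circ(p),len(p))
    p=W[near(W,l[0],l[1],.04,.035,.06)]; print('knob',p.mean(0),circ(p,.015),len(p))
    p=W[near(W,l[0],l[1],.12,.007,.02)]; print('lid',p.mean(0), cv2.minEnclosingCircle((p[:,:2]*1000).astype(np.float32)))
    p=W[near(W,s[0],s[1],.03,.07,.09)]; print('sleeve',p.mean(0),len(p),cv2.minEnclosingCircle((p[:,:2]*1000).astype(np.float32)) if len(p) else '')
    p=W[near(W,s[0],s[1],.085,.026,.045)]; q=p[:,:2]-np.array(s[:2]); q=q[np.hypot(*q.T)>.04]; print('scr angles',np.sort(np.degrees(np.arctan2(q[:,1],q[:,0])).round()))
    m=near(W,b[0]-.05,b[1],.3,.120,.134)&(abs(W[...,1]-b[1])<.13); print('deck',cv2.minAreaRect((W[m][:,:2]*1000).astype(np.float32)))
    for c in chocs(W,img): print(c)
E
```

```text
stir [0.405 0.358 0.01 ]
knob [0.579 0.303 0.046]
bowl [0.625 0.03  0.021]
dial [0.456 0.031 0.164]
top rim (array([0.60760306, 0.02936362, 0.09257691]), np.float64(0.008761904858408616)) 274 0.13853459005250998
rod [0.60349176 0.02910905 0.09181518] 12 0.11197935464944506
dialbar [0.45338106 0.02736595 0.16850194] 41 ((453.544189453125, 27.263015747070312), (39.2938346862793, 12.697134971618652), 72.71175384521484)
dialdisc (array([0.46271491, 0.03092207, 0.02247698]), np.float64(0.010079086372447192)) 145
knob [0.58252279 0.30024649 0.0457057 ] (array([0.58654913, 0.29450817, 0.05      ]), np.float64(0.004899922342268279)) 43
lid [0.58109985 0.30102779 0.01268588] ((579.22119140625, 302.6955871582031), 119.55863189697266)
sleeve [0.40361715 0.34970985 0.07724527] 27 ((403.01507568359375, 350.0789489746094), 13.219215393066406)
scr angles [-116. -114. -113. -113. -111. -110. -108. -108. -107. -105. -103. -102.
  -99.  -99.  -96.  -96.   -4.   -3.   -0.    1.    1.    2.    2.    4.
    6.    7.   11.   13.   16.   16.   21.  127.  129.  133.  134.  137.
  142.  142.  143.  146.  149
[... 812 characters left out ...]
372818285)) 29
lid [0.57916933 0.325896   0.01147655] ((577.2670288085938, 321.44976806640625), 108.4739761352539)
sleeve [0.40384724 0.34751676 0.075572  ] 23 ((401.450439453125, 347.7110900878906), 14.886313438415527)
scr angles [-114. -114. -111. -111. -111. -108. -108. -104. -104. -100.  -99.  -96.
   -4.   -2.   -1.   -0.   -0.   10.   13.   13.   13.   20.  129.  134.
  135.  138.  143.  148.  153.  154.  154.]
deck ((637.3662719726562, 30.385337829589844), (473.2400817871094, 237.26255798339844), 0.8723980784416199)
(597, -284, 38, 56, 164, 33, np.int32(142))
(510, -286, 38, 56, 171, 33, np.int32(157))
(551, -375, 57, 36, 3, 33, np.int32(179))
(459, -358, 57, 35, 8, 34, np.int32(174))
```

```bash
cat >> h.py <<'E'
def rel(*targets):
    o=observe(); p=np.array(o['tool_pos']); y=o['tool_rot'][2]; c,s=np.cos(y),np.sin(y)
    print('t',round(o['time'],2),'pos',p.round(4),'yaw',round(y,4),'F',np.round(o['contact_force'],1),'open',round(o['opening'],4),'grip',round(o['grip_force'],1),'q',np.round(o['qpos'],2))
    for t in targets:
        d=np.array(t[:3])-p; tw=-((t[3]-y+np.pi)%(2*np.pi)-np.pi) if len(t)>3 else 0
        print('->',t,'row',np.round([c*d[0]+s*d[1],s*d[0]-c*d[1],-d[2],tw],4))
E
python3 - <<'E'
from h import *
for n in('top','side'):
    W=np.load(n+'0.npz')['W']; X,Y,Z=W[...,0],W[...,1],W[...,2]
    r=np.hypot(X-.606,Y-.029)
    p=W[(Z>.135)&(Z<.143)&(r>.08)&(r<.1)]; s=circ(p,.09); print(n,'rim',s[0][:2],s[1],len(p))
    p=W[(Z>.05)&(Z<.128)&(r<.1)&(r>.07)]; s=circ(p,.088); print('wall',s[0][:2],s[1],len(p))
    m=(Z>.122)&(Z<.14)&(X>.42)&(X<.49); ys=Y[m]; xs=X[(Z>.122)&(Z<.14)&(abs(Y-.08)<.03)&(X<.5)]
    print('deck y',np.percentile(ys,[0.5,99.5]),'x0',np.percentile(xs,[.5,2]))
    m=(Z>.005)&(Z<.02)&(np.hypot(X-.582,Y-.301)<.097+.004); print('lidplate',circ(W[m&(np.hypot(X-.582,Y-.301)>.07)],.0),len(W[m]),W[m].mean(0))
    z=W[(np.hypot(X-.404,Y-.350)<.018)&(Z>.06)]; print('sleeve',z.mean(0),len(z))
rel((.4037,.3495,.20),(.4037,.3495,.064))
E
```

```text
top rim [0.6056859  0.02934312] 0.003395648791766746 177
wall [0.60543493 0.02963661] 0.0039518447465786664 281
deck y [-0.08494337  0.14111374] x0 [0.40037694 0.40313458]
lidplate (array([0.58180108, 0.2970618 , 0.05      ]), np.float64(0.008721832906627982)) 1523 [0.58199796 0.30033963 0.01211106]
sleeve [0.40255009 0.3497981  0.0742019 ] 35
side rim [0.60637929 0.02838898] 0.0026149669899165357 165
wall [0.60693083 0.02972471] 0.002955234075011152 641
deck y [-0.08841557  0.14307875] x0 [0.40141882 0.40221078]
lidplate (array([0.58281736, 0.35278745, 0.05      ]), np.float64(0.026702005441509153)) 522 [0.58018765 0.3258841  0.0112776 ]
sleeve [0.40390216 0.34632069 0.07298262] 32
t 0.1 pos [0.2138 0.4792 0.2449] yaw 2.7218 F [-0.2  0.7 -0.8] open 0.0916 grip 0.0 q [ 1.01  0.34  1.52  0.    1.28 -0.15]
-> (0.4037, 0.3495, 0.2) row [-0.2263 -0.041   0.0449  0.    ]
-> (0.4037, 0.3495, 0.064) row [-0.2263 -0.041   0.1809  0.    ]
```

Call:
step_arm --pt "-1 -0.226 -0.041 0.045 0" --pt "-1 -0.226 -0.041 0.045 0" --pt "-1 -0.226 -0.041 0.045 0" --pt "-1 -0.226 -0.041 0.045 0" --pt "-1 -0.226 -0.041 0.045 0" --pt "-1 -0.226 -0.041 0.12 0" --pt "-1 -0.226 -0.041 0.181 0" --pt "-1 -0.226 -0.041 0.181 0" --pt "-1 -0.226 -0.041 0.181 0" --pt "0.5 -0.226 -0.041 0.181 0" --pt "0.9 -0.226 -0.041 0.181 0" --pt "0.9 -0.226 -0.041 0.181 0" --pt "0.9 -0.226 -0.041 0.181 0" --pt "0.9 -0.226 -0.041 0.181 0" --pt "0.9 -0.226 -0.041 0.181 0" --pt "0.9 -0.226 -0.041 0.181 0" --grip_force 4

```text
time: 2.1
tool_pos: [0.4039, 0.3501, 0.0645]
tool_rot: [3.141, 0.0, 2.722]
contact_force: [1.1, 0.9, -0.6]
opening: 0.0267
grip_force: 0.6
```

```bash
python3 - <<'E'
from h import *
rel((.4037,.3495,.064))
c=shot('top','t1.png')
E
```

```text
t 2.1 pos [0.4039 0.3501 0.0645] yaw 2.7217 F [ 1.1  0.9 -0.6] open 0.0267 grip 0.6 q [ 0.57  0.57  1.72  0.    0.85 -0.58]
-> (0.4037, 0.3495, 0.064) row [-0.0001 -0.0006  0.0005  0.    ]
```

Call:
step_arm --pt "-0.3 0 0 0 0" --pt "-0.3 0 0 0 0" --pt "-0.3 0 0 0 1.571" --pt "-0.3 0 0 0 1.571" --pt "-0.3 0 0 0 1.571" --pt "-0.3 0 0 0 1.571" --pt "-0.3 0 0 0 1.571" --pt "-0.3 0 0 0 1.571" --pt "-0.3 0 0 0 1.571" --pt "-0.3 0 0 0 1.571" --pt "-0.3 0 0 0 1.571" --pt "-0.3 0 0 0 1.571" --pt "0.9 0 0 0 1.571" --pt "0.9 0 0 0 1.571" --pt "0.9 0 0 0 1.571" --pt "0.9 0 0 0 1.571" --pt "0.9 0 0 0 1.571" --pt "0.9 0 0 0 1.571" --grip_force 30

```text
time: 4.4
tool_pos: [0.4035, 0.3499, 0.0645]
tool_rot: [-3.141, -0.0, 1.151]
contact_force: [-0.7, 0.1, 0.1]
opening: 0.025
grip_force: 30.0
```

```bash
python3 - <<'E'
from h import *
rel((.4037,.3495,.25),(.5,.2,.25),(.6062,.0293,.25))
E
```

```text
t 4.4 pos [0.4035 0.3499 0.0645] yaw 1.1508 F [-0.7  0.1  0.1] open 0.025 grip 30.0 q [0.57 0.57 1.72 0.   0.85 0.99]
-> (0.4037, 0.3495, 0.25) row [-0.0003  0.0003 -0.1855  0.    ]
-> (0.5, 0.2, 0.25) row [-0.0976  0.1492 -0.1855  0.    ]
-> (0.6062, 0.0293, 0.25) row [-0.2101  0.3158 -0.1855  0.    ]
```

Call:
step_arm --pt "0.9 0 0 -0.06 0" --pt "0.9 0 0 -0.12 0" --pt "0.9 0 0 -0.186 0" --pt "0.9 0 0 -0.186 0" --pt "0.9 -0.035 0.052 -0.186 0" --pt "0.9 -0.07 0.105 -0.186 0" --pt "0.9 -0.105 0.158 -0.186 0" --pt "0.9 -0.14 0.21 -0.186 0" --pt "0.9 -0.175 0.263 -0.186 0" --pt "0.9 -0.21 0.316 -0.186 0" --pt "0.9 -0.21 0.316 -0.186 0" --pt "0.9 -0.21 0.316 -0.186 0" --pt "0.9 -0.21 0.316 -0.186 0"

```text
time: 6.02
tool_pos: [0.6057, 0.0307, 0.2499]
tool_rot: [-3.14, 0.0, 1.152]
contact_force: [-0.5, 0.0, -2.7]
opening: 0.0249
grip_force: 30.0
```

```bash
python3 - <<'E'
from h import *
rel((.6062,.0293,.25))
c=shot('side'); 
cv2.imwrite('pics/s1.png',cv2.resize(c['img'][90:250,180:340,::-1],(600,600),interpolation=cv2.INTER_CUBIC))
E
```

```text
t 6.03 pos [0.6057 0.0307 0.2499] yaw 1.1524 F [-0.5  0.  -2.7] open 0.0249 grip 30.0 q [-0.08  0.49  1.28  0.    1.38  0.34]
-> (0.6062, 0.0293, 0.25) row [-0.0011  0.0011 -0.0001  0.    ]
```

View pics/s1.png

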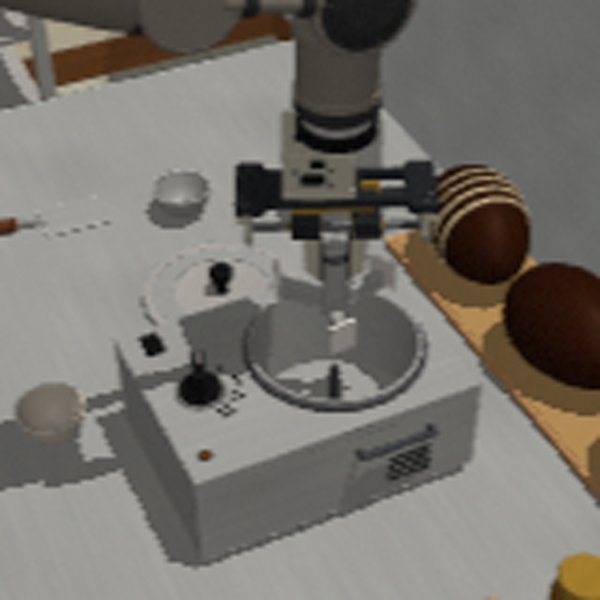

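Call:
step_arm --pt "0.9 -0.0012 0.001 0 0" --pt "0.9 -0.0012 0.001 0.03 0" --pt "0.9 -0.0012 0.001 0.06 0" --pt "0.9 -0.0012 0.001 0.072 0" --pt "0.9 -0.0012 0.001 0.075 0" --pt "0.9 -0.0012 0.001 0.078 0" --pt "0.9 -0.0012 0.001 0.081 0" --pt "0.9 -0.0012 0.001 0.084 0" --pt "0.9 -0.0012 0.001 0.087 0" --pt "0.9 -0.0012 0.001 0.087 0" --pt "0.9 -0.0012 0.001 0.087 0"

```text
time: 7.45
tool_pos: [0.6073, 0.0284, 0.1638]
tool_rot: [3.141, -0.001, 1.151]
contact_force: [2.4, 4.4, -1.4]
opening: 0.0246
grip_force: 30.0
```

```bash
python3 - <<'E'
from h import *
rel((.606,.0293,.25)); print(observe()['torque'])
E
```

```text
t 7.45 pos [0.6073 0.0284 0.1638] yaw 1.1509 F [ 2.4  4.4 -1.4] open 0.0246 grip 30.0 q [-0.08  0.56  1.4   0.    1.18  0.34]
-> (0.606, 0.0293, 0.25) row [ 0.0003 -0.0016 -0.0862  0.    ]
[ 0.94703575 -0.16080562  0.00204536]
```

Call:
step_arm --pt "0.9 0.0012 0 0 0" --pt "0.9 0.0012 0 0 0" --pt "0.9 0.0012 0 0.004 0" --pt "0.9 0.0012 0 0.008 0" --pt "0.9 0.0012 0 0.012 0" --pt "0.9 0.0012 0 0.012 0" --pt "0.9 0.0012 0 0.012 0"

```text
time: 8.32
tool_pos: [0.6074, 0.0296, 0.1507]
tool_rot: [-3.141, -0.001, 1.151]
contact_force: [1.3, 6.6, -2.7]
opening: 0.0249
grip_force: 30.0
```

```bash
python3 - <<'E'
from h import *
rel((.606,.0293,.0985)); print(observe()['torque'])
E
```

```text
t 8.32 pos [0.6074 0.0296 0.1507] yaw 1.1508 F [ 1.3  6.6 -2.7] open 0.0249 grip 30.0 q [-0.08  0.58  1.41  0.    1.15  0.34]
-> (0.606, 0.0293, 0.0985) row [-0.0008 -0.0011  0.0522  0.    ]
[ 1.1262752  -0.25858574 -0.02175781]
```

Call:
step_arm --pt "0.9 0.0014 -0.0006 0 0" --pt "0.9 0.0014 -0.0006 0 0" --pt "0.9 0.0014 -0.0006 0.008 0" --pt "0.9 0.0014 -0.0006 0.016 0" --pt "0.9 0.0014 -0.0006 0.024 0" --pt "0.9 0.0014 -0.0006 0.032 0" --pt "0.9 0.0014 -0.0006 0.04 0" --pt "0.9 0.0014 -0.0006 0.047 0" --pt "0.9 0.0014 -0.0006 0.047 0" --pt "0.9 0.0014 -0.0006 0.047 0"

```text
time: 9.57
tool_pos: [0.6071, 0.0306, 0.1041]
tool_rot: [-3.14, 0.0, 1.151]
contact_force: [0.7, 3.7, -5.4]
opening: 0.0254
grip_force: 30.0
```

```bash
python3 - <<'E'
from h import *
rel((.606,.0293,.0985)); print(observe()['torque'])
E
```

```text
t 9.57 pos [0.6071 0.0306 0.1041] yaw 1.1508 F [ 0.7  3.7 -5.4] open 0.0254 grip 30.0 q [-0.08  0.63  1.46  0.    1.05  0.34]
-> (0.606, 0.0293, 0.0985) row [-0.0016 -0.0005  0.0056  0.    ]
[ 0.51388438 -0.13841248 -0.0245218 ]
```

Call:
step_arm --pt "0.9 0.0005 0 0.003 0" --pt "0.9 0.0005 0 0.0055 0" --pt "0.9 0.0005 0 0.0055 0" --pt "0.9 0.0005 0 0.0055 0" --pt "-0.1 0.0005 0 0.0055 0" --pt "-0.1 0.0005 0 0.0055 0" --pt "-0.1 0.0005 0 0.0055 0" --pt "-0.1 0.0005 0 0.0055 0"

```text
time: 10.58
tool_pos: [0.6078, 0.0308, 0.0992]
tool_rot: [3.141, -0.0, 1.151]
contact_force: [-0.5, 0.1, -0.8]
opening: 0.0504
grip_force: 0.0
```

```bash
python3 - <<'E'
from h import *
rel((.606,.0293,.0985))
E
```

```text
t 10.57 pos [0.6078 0.0308 0.0992] yaw 1.1509 F [-0.5  0.1 -0.8] open 0.0504 grip 0.0 q [-0.08  0.63  1.47  0.    1.04  0.34]
-> (0.606, 0.0293, 0.0985) row [-0.0021 -0.001   0.0007  0.    ]
```

Call:
step_arm --pt "-0.1 0 0 -0.05 0" --pt "-0.1 0 0 -0.1 0" --pt "-0.1 0 0 -0.18 0" --pt "-0.1 0 0 -0.18 0" --pt "-1 -0.19 -0.033 -0.18 1.43" --pt "-1 -0.19 -0.033 -0.18 1.43" --pt "-1 -0.19 -0.033 -0.18 1.43" --pt "-1 -0.19 -0.033 -0.18 1.43" --pt "-1 -0.19 -0.033 -0.18 1.43" --pt "-1 -0.19 -0.033 -0.18 1.43" --pt "-1 -0.19 -0.033 -0.18 1.43" --pt "-1 -0.19 -0.033 -0.18 1.43" --pt "-1 -0.19 -0.033 -0.18 1.43"

```text
time: 12.2
tool_pos: [0.5, -0.1292, 0.2791]
tool_rot: [-3.142, -0.0, -0.278]
contact_force: [-0.4, -0.3, -0.2]
opening: 0.0918
grip_force: 0.0
```

```bash
python3 - <<'E'
from h import *
for n in('top','side'):
    c=shot(n,n+'2.png'); W=cloud(c)
    p=W[near(W,.6065,.03,.02,.09,.135)]; print(len(p),p.mean(0),np.percentile(p[:,2],[5,50,90]))
    p=W[near(W,.6065,.03,.085,.05,.10)]; print('scr top z',np.percentile(p[:,2],[50,90]) if len(p) else 0)
    for q in chocs(W,c['img']): print(q)
rel((.597,-.282,.15,-.28),(.597,-.282,.037,-.28))
E
```

```text
41 [0.60494212 0.02871209 0.10963702] [0.09264852 0.11138696 0.11784398]
scr top z [0.05823887 0.07490233]
(599, -282, 32, 59, 165, 35, np.int32(66))
(553, -373, 58, 34, 2, 35, np.int32(123))
(509, -287, 27, 60, 164, 35, np.int32(97))
(460, -355, 58, 34, 5, 33, np.int32(116))<stdin>:4: RuntimeWarning: Mean of empty slice.
  ret = um.true_divide(
Traceback (most recent call last):
IndexError: index -1 is out of bounds for axis 0 with size 0
```

View pics/side2.png

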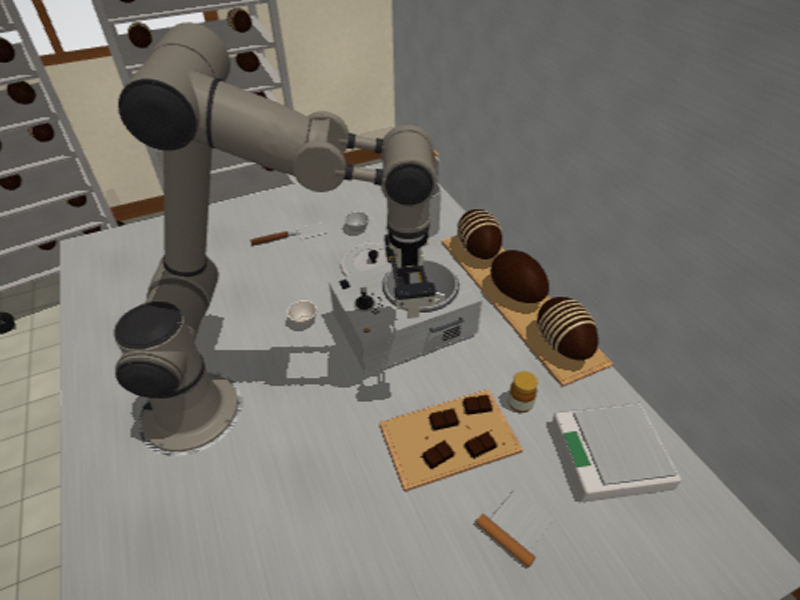

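Call:
step_arm --pt "-0.6 0.136 0.121 0.1 0" --pt "-0.4 0.136 0.121 0.1 0" --pt "-0.2 0.136 0.121 0.12 0" --pt "-0.2 0.136 0.121 0.16 0" --pt "-0.2 0.136 0.121 0.22 0" --pt "-0.2 0.136 0.121 0.241 0" --pt "-0.2 0.136 0.121 0.241 0" --pt "-0.2 0.136 0.121 0.241 0" --pt "0.5 0.136 0.121 0.241 0" --pt "0.5 0.136 0.121 0.241 0" --pt "0.5 0.136 0.121 0.241 0" --pt "0.5 0.136 0.121 0.241 0" --grip_force 15

```text
time: 13.8
tool_pos: [0.5976, -0.2829, 0.0382]
tool_rot: [-3.142, -0.0, -0.279]
contact_force: [-0.1, 1.1, 0.6]
opening: 0.0358
grip_force: 15.0
```

```bash
python3 - <<'E'
from h import *
rel((.5586,.0204,.25,.21),(.5586,.0204,.11,.21))
E
```

```text
t 13.8 pos [ 0.5976 -0.2829  0.0382] yaw -0.2791 F [-0.1  1.1  0.6] open 0.0358 grip 15.0 q [-0.56  0.79  1.34  0.    1.01  1.29]
-> (0.5586, 0.0204, 0.25, 0.21) row [-0.121  -0.2808 -0.2118 -0.4891]
-> (0.5586, 0.0204, 0.11, 0.21) row [-0.121  -0.2808 -0.0718 -0.4891]
```

Call:
step_arm --pt "0.5 0 0 -0.06 0" --pt "0.5 0 0 -0.12 0" --pt "0.5 -0.02 -0.05 -0.18 0" --pt "0.5 -0.045 -0.105 -0.18 -0.18" --pt "0.5 -0.07 -0.16 -0.18 -0.36" --pt "0.5 -0.095 -0.22 -0.18 -0.49" --pt "0.5 -0.121 -0.281 -0.18 -0.49" --pt "0.5 -0.121 -0.281 -0.18 -0.49" --pt "0.5 -0.121 -0.281 -0.13 -0.49" --pt "0.5 -0.121 -0.281 -0.072 -0.49" --pt "0.5 -0.121 -0.281 -0.072 -0.49" --pt "0.5 -0.121 -0.281 -0.072 -0.49"

```text
time: 15.3
tool_pos: [0.5599, 0.0198, 0.1118]
tool_rot: [3.141, -0.002, 0.21]
contact_force: [0.1, 0.3, 0.5]
opening: 0.0358
grip_force: 15.0
```

```bash
python3 - <<'E'
from h import *
rel((.5586,.0204,.11,.21),(.511,-.285,.22,-.19),(.511,-.285,.038,-.19))
E
```

```text
t 15.3 pos [0.5599 0.0198 0.1118] yaw 0.2101 F [0.1 0.3 0.5] open 0.0358 grip 15.0 q [-0.1   0.54  1.6  -0.    0.99  1.26]
-> (0.5586, 0.0204, 0.11, 0.21) row [-0.0012 -0.0009  0.0018  0.0001]
-> (0.511, -0.285, 0.22, -0.19) row [-0.1114  0.2879 -0.1082  0.4001]
-> (0.511, -0.285, 0.038, -0.19) row [-0.1114  0.2879  0.0738  0.4001]
```

Call:
step_arm --pt "-0.2 0 0 0 0" --pt "-0.2 0 0 0 0" --pt "-0.2 0 0 0 0" --pt "-0.2 0 0 -0.05 0" --pt "-0.2 0 0 -0.11 0" --pt "-0.2 -0.025 0.06 -0.11 0.18" --pt "-0.2 -0.055 0.12 -0.11 0.36" --pt "-0.2 -0.055 0.144 -0.11 0.4" --pt "-0.2 -0.055 0.144 -0.11 0.4" --pt "-0.2 -0.055 0.144 -0.11 0.4"

```text
time: 16.55
tool_pos: [0.5349, -0.1312, 0.2201]
tool_rot: [-3.141, 0.0, -0.189]
contact_force: [-0.4, -0.9, 0.2]
opening: 0.0554
grip_force: 0.0
```

```bash
cat >> h.py <<'E'
def look(fn=None):
    c=shot('top',fn); W=cloud(c); q=chocs(W,c['img'],.2,.9,-.6,-.12)
    print(q)
    m=(np.hypot(W[...,0]-.6075,W[...,1]-.0308)<.08)&(c['img'].max(-1)<90)&(W[...,2]<.13)
    n,l,s,ce=cv2.connectedComponentsWithStats(m.astype(np.uint8))
    print('bowl dark',[(W[l==i].mean(0).round(3).tolist(),int(s[i,4])) for i in range(1,n) if s[i,4]>15])
    return q
E
python3 - <<'E'
from h import *
look(); rel((.511,-.285,.12,-.19),(.511,-.285,.038,-.19))
E
```

```text
[(710, -452, 142, 8, 73, 37, np.int32(58)), (552, -373, 57, 34, 1, 35, np.int32(120)), (512, -283, 34, 60, 169, 34, np.int32(118)), (460, -354, 58, 36, 9, 33, np.int32(123))]
bowl dark [([0.645, -0.017, 0.03], 149), ([0.679, 0.058, 0.027], 16), ([0.57, 0.02, 0.059], 215)]
t 16.6 pos [ 0.5349 -0.1308  0.2201] yaw -0.1878 F [-0.7  0.6  1.3] open 0.0551 grip 0.0 q [-0.38  0.41  1.49  0.    1.24  1.38]
-> (0.511, -0.285, 0.12, -0.19) row [0.0053 0.156  0.1001 0.0022]
-> (0.511, -0.285, 0.038, -0.19) row [0.0053 0.156  0.1821 0.0022]
```

Call:
step_arm --pt "-0.2 0.006 0.06 0.03 0" --pt "-0.2 0.006 0.12 0.06 0" --pt "-0.2 0.006 0.155 0.1 0" --pt "-0.2 0.006 0.155 0.14 0" --pt "-0.2 0.006 0.155 0.182 0" --pt "-0.2 0.006 0.155 0.182 0" --pt "-0.2 0.006 0.155 0.182 0" --pt "0.5 0.006 0.155 0.182 0" --pt "0.5 0.006 0.155 0.182 0" --pt "0.5 0.006 0.155 0.182 0" --pt "0.5 0.006 0.155 0.182 0"

```text
time: 17.98
tool_pos: [0.5118, -0.285, 0.0384]
tool_rot: [-3.141, -0.0, -0.189]
contact_force: [0.6, 2.7, 3.8]
opening: 0.0356
grip_force: 15.0
```

```bash
python3 - <<'E'
from h import *
rel((.6403,-.007,.22,-.855),(.6403,-.007,.11,-.855))
E
```

```text
t 17.98 pos [ 0.5118 -0.285   0.0384] yaw -0.1892 F [0.6 2.7 3.8] open 0.0356 grip 15.0 q [-0.64  0.68  1.58  0.    0.88  1.12]
-> (0.6403, -0.007, 0.22, -0.855) row [ 0.0739 -0.2972 -0.1816  0.6658]
-> (0.6403, -0.007, 0.11, -0.855) row [ 0.0739 -0.2972 -0.0716  0.6658]
```

Call:
step_arm --pt "0.5 0 0 -0.06 0" --pt "0.5 0 0 -0.12 0" --pt "0.5 0.014 -0.055 -0.18 0.1" --pt "0.5 0.03 -0.115 -0.18 0.28" --pt "0.5 0.045 -0.175 -0.18 0.46" --pt "0.5 0.06 -0.235 -0.18 0.64" --pt "0.5 0.074 -0.297 -0.18 0.666" --pt "0.5 0.074 -0.297 -0.18 0.666" --pt "0.5 0.074 -0.297 -0.13 0.666" --pt "0.5 0.074 -0.297 -0.072 0.666" --pt "0.5 0.074 -0.297 -0.072 0.666" --pt "-0.2 0.074 -0.297 -0.072 0.666" --pt "-0.2 0.074 -0.297 -0.072 0.666" --pt "-0.2 0.074 -0.297 -0.072 0.666" --pt "-0.2 0.074 -0.297 -0.13 0.666" --pt "-0.2 0.074 -0.297 -0.18 0.666" --pt "-0.2 0.06 -0.235 -0.18 0.48" --pt "-0.2 0.045 -0.175 -0.18 0.3" --pt "-0.2 0.04 -0.13 -0.18 0.12" --pt "-0.2 0.04 -0.13 -0.18 0"

```text
time: 20.48
tool_pos: [0.5744, -0.1687, 0.2193]
tool_rot: [3.14, -0.002, -0.189]
contact_force: [-0.5, 1.1, -0.1]
opening: 0.0551
grip_force: 0.0
```

```bash
python3 - <<'E'
from h import *
look(); rel((.552,-.373,.12,.02),(.552,-.373,.038,.02))
E
```

```text
[(710, -451, 141, 7, 72, 36, np.int32(63)), (553, -372, 58, 34, 3, 34, np.int32(123)), (460, -354, 58, 32, 8, 35, np.int32(114))]
bowl dark [([0.677, 0.06, 0.033], 18), ([0.641, -0.011, 0.04], 238), ([0.571, 0.02, 0.059], 218)]
t 20.52 pos [ 0.5749 -0.1671  0.2193] yaw -0.1837 F [0.7 0.4 0.2] open 0.0551 grip 0.0 q [-0.41  0.5   1.35 -0.    1.29  1.34]
-> (0.552, -0.373, 0.12, 0.02) row [ 0.0151  0.2066  0.0993 -0.2037]
-> (0.552, -0.373, 0.038, 0.02) row [ 0.0151  0.2066  0.1813 -0.2037]
```

Call:
step_arm --pt "-0.2 0.005 0.06 0.03 0" --pt "-0.2 0.01 0.12 0.06 -0.1" --pt "-0.2 0.016 0.18 0.09 -0.21" --pt "-0.2 0.016 0.208 0.12 -0.21" --pt "-0.2 0.016 0.208 0.15 -0.21" --pt "-0.2 0.016 0.208 0.181 -0.21" --pt "-0.2 0.016 0.208 0.181 -0.21" --pt "-0.2 0.016 0.208 0.181 -0.21" --pt "0.5 0.016 0.208 0.181 -0.21" --pt "0.5 0.016 0.208 0.181 -0.21" --pt "0.5 0.016 0.208 0.181 -0.21" --pt "0.5 0.016 0.208 0.181 -0.21"

```text
time: 22.02
tool_pos: [0.5522, -0.3723, 0.0374]
tool_rot: [3.141, -0.0, 0.021]
contact_force: [0.4, 1.4, 2.3]
opening: 0.0361
grip_force: 14.9
```

```bash
python3 - <<'E'
from h import *
import math
t=math.radians(72);x,y=.6075+.05*math.cos(t),.0308+.05*math.sin(t)
rel((x,y,.22,1.257),(x,y,.11,1.257),(.56,-.18,.22,.1))
E
```

```text
t 22.02 pos [ 0.5522 -0.3723  0.0374] yaw 0.0208 F [0.4 1.4 2.3] open 0.0361 grip 14.9 q [-0.71  0.8   1.32  0.    1.02  0.84]
-> (0.6229508497187474, 0.07835282581475768, 0.22, 1.257) row [ 0.0801 -0.4491 -0.1826 -1.2362]
-> (0.6229508497187474, 0.07835282581475768, 0.11, 1.257) row [ 0.0801 -0.4491 -0.0726 -1.2362]
-> (0.56, -0.18, 0.22, 0.1) row [ 0.0118 -0.1921 -0.1826 -0.0792]
```

Call:
step_arm --pt "0.5 0 0 -0.06 0" --pt "0.5 0 0 -0.12 0" --pt "0.5 0.01 -0.055 -0.183 -0.18" --pt "0.5 0.02 -0.115 -0.183 -0.36" --pt "0.5 0.03 -0.175 -0.183 -0.54" --pt "0.5 0.045 -0.235 -0.183 -0.72" --pt "0.5 0.055 -0.295 -0.183 -0.9" --pt "0.5 0.065 -0.355 -0.183 -1.08" --pt "0.5 0.075 -0.41 -0.183 -1.236" --pt "0.5 0.08 -0.449 -0.183 -1.236" --pt "0.5 0.08 -0.449 -0.183 -1.236" --pt "0.5 0.08 -0.449 -0.13 -1.236" --pt "0.5 0.08 -0.449 -0.073 -1.236" --pt "0.5 0.08 -0.449 -0.073 -1.236" --pt "-0.2 0.08 -0.449 -0.073 -1.236" --pt "-0.2 0.08 -0.449 -0.073 -1.236" --pt "-0.2 0.08 -0.449 -0.073 -1.236" --pt "-0.2 0.08 -0.449 -0.13 -1.236" --pt "-0.2 0.08 -0.449 -0.183 -1.236" --pt "-0.2 0.08 -0.449 -0.183 -1.236"

```text
time: 24.52
tool_pos: [0.6251, 0.0784, 0.2264]
tool_rot: [3.13, -0.004, 1.257]
contact_force: [0.4, 0.7, 0.0]
opening: 0.0549
grip_force: 0.0
```

```bash
python3 - <<'E'
from h import *
rel((.52,-.17,.22,.15))
E
```

```text
t 24.52 pos [0.6251 0.0784 0.2264] yaw 1.2571 F [0.4 0.7 0. ] open 0.0549 grip 0.0 q [0.   0.54 1.25 0.   1.33 0.32]
-> (0.52, -0.17, 0.22, 0.15) row [-0.2687 -0.0233  0.0064  1.1071]
```

Call:
step_arm --pt "-0.2 -0.05 -0.005 0 0.18" --pt "-0.2 -0.105 -0.01 0 0.36" --pt "-0.2 -0.16 -0.015 0 0.54" --pt "-0.2 -0.215 -0.02 0 0.72" --pt "-0.2 -0.269 -0.023 0 0.9" --pt "-0.2 -0.269 -0.023 0 1.1" --pt "-0.2 -0.269 -0.023 0 1.1" --pt "-0.2 -0.269 -0.023 0 1.1"

```text
time: 25.52
tool_pos: [0.5177, -0.1699, 0.2198]
tool_rot: [-3.141, 0.0, 0.161]
contact_force: [-0.5, 0.1, -0.5]
opening: 0.055
grip_force: 0.0
```

```bash
python3 - <<'E'
from h import *
look(); rel((.460,-.355,.12,.15),(.460,-.355,.038,.15))
E
```

```text
[(705, -470, 179, 9, 73, 37, np.int32(77)), (460, -355, 57, 32, 8, 35, np.int32(112))]
bowl dark [([0.678, 0.058, 0.03], 16), ([0.64, -0.01, 0.041], 237), ([0.592, 0.043, 0.053], 362)]
t 25.57 pos [ 0.5178 -0.1698  0.2199] yaw 0.1609 F [ 0.  -0.4  1.2] open 0.0546 grip 0.0 q [-0.46  0.4   1.51  0.    1.23  0.95]
-> (0.46, -0.355, 0.12, 0.15) row [-0.0867  0.1736  0.0999  0.0109]
-> (0.46, -0.355, 0.038, 0.15) row [-0.0867  0.1736  0.1819  0.0109]
```

Call:
step_arm --pt "-0.2 -0.02 0.045 0.03 0" --pt "-0.2 -0.045 0.095 0.06 0" --pt "-0.2 -0.065 0.145 0.09 0" --pt "-0.2 -0.087 0.174 0.12 0.01" --pt "-0.2 -0.087 0.174 0.15 0.01" --pt "-0.2 -0.087 0.174 0.182 0.01" --pt "-0.2 -0.087 0.174 0.182 0.01" --pt "-0.2 -0.087 0.174 0.182 0.01" --pt "0.5 -0.087 0.174 0.182 0.01" --pt "0.5 -0.087 0.174 0.182 0.01" --pt "0.5 -0.087 0.174 0.182 0.01" --pt "0.5 -0.087 0.174 0.182 0.01"

```text
time: 27.08
tool_pos: [0.4591, -0.3559, 0.0384]
tool_rot: [3.141, -0.001, 0.147]
contact_force: [-0.1, 1.7, 3.1]
opening: 0.0358
grip_force: 15.0
```

```bash
python3 - <<'E'
from h import *
rel((.6403,-.007,.22,-.855),(.6403,-.007,.115,-.855))
E
```

```text
t 27.07 pos [ 0.4591 -0.3559  0.0384] yaw 0.1469 F [-0.1  1.7  3.1] open 0.0358 grip 15.0 q [-0.79  0.67  1.6   0.    0.87  0.63]
-> (0.6403, -0.007, 0.22, -0.855) row [ 0.2303 -0.3186 -0.1816  1.0019]
-> (0.6403, -0.007, 0.115, -0.855) row [ 0.2303 -0.3186 -0.0766  1.0019]
```

Call:
step_arm --pt "0.5 0 0 -0.06 0" --pt "0.5 0 0 -0.12 0" --pt "0.5 0.03 -0.045 -0.182 0.15" --pt "0.5 0.06 -0.085 -0.182 0.3" --pt "0.5 0.095 -0.13 -0.182 0.45" --pt "0.5 0.13 -0.18 -0.182 0.6" --pt "0.5 0.165 -0.23 -0.182 0.8" --pt "0.5 0.2 -0.28 -0.182 1.0" --pt "0.5 0.23 -0.319 -0.182 1.0" --pt "0.5 0.23 -0.319 -0.182 1.0" --pt "0.5 0.23 -0.319 -0.13 1.0" --pt "0.5 0.23 -0.319 -0.077 1.0" --pt "0.5 0.23 -0.319 -0.077 1.0" --pt "-0.2 0.23 -0.319 -0.077 1.0" --pt "-0.2 0.23 -0.319 -0.077 1.0" --pt "-0.2 0.23 -0.319 -0.077 1.0" --pt "-0.2 0.23 -0.319 -0.13 1.0" --pt "-0.2 0.23 -0.319 -0.185 1.0" --pt "-0.2 0.23 -0.319 -0.185 1.0"

```text
time: 29.45
tool_pos: [0.6422, -0.007, 0.2297]
tool_rot: [-3.134, -0.009, -0.853]
contact_force: [1.0, -0.0, -0.1]
opening: 0.0552
grip_force: 0.0
```

```bash
python3 - <<'E'
from h import *
rel((.42,.17,.25,1.57),(.44,.17,.25,.6))
E
```

```text
t 29.45 pos [ 0.6422 -0.007   0.2297] yaw -0.853 F [ 1.  -0.  -0.1] open 0.0552 grip 0.0 q [-0.13  0.57  1.21  0.    1.36  2.29]
-> (0.42, 0.17, 0.25, 1.57) row [-0.2795  0.051  -0.0203 -2.423 ]
-> (0.44, 0.17, 0.25, 0.6) row [-0.2663  0.0359 -0.0203 -1.453 ]
```

Call:
step_arm --pt "-0.2 -0.05 0.007 -0.02 -0.18" --pt "-0.2 -0.1 0.015 -0.02 -0.36" --pt "-0.2 -0.15 0.02 -0.02 -0.54" --pt "-0.2 -0.2 0.028 -0.02 -0.72" --pt "-0.2 -0.266 0.036 -0.02 -0.9" --pt "-0.2 -0.266 0.036 -0.02 -1.08" --pt "-0.2 -0.266 0.036 -0.02 -1.26" --pt "-0.2 -0.266 0.036 -0.02 -1.45" --pt "-0.2 -0.266 0.036 -0.02 -1.45" --pt "-0.2 -0.266 0.036 -0.02 -1.45"

```text
time: 30.7
tool_pos: [0.4377, 0.1699, 0.243]
tool_rot: [-3.142, 0.0, 0.593]
contact_force: [0.4, 0.0, -0.2]
opening: 0.055
grip_force: 0.0
```

```bash
python3 - <<'E'
from h import *
look('top4.png')
c=shot('top'); W=cloud(c)
i=c['img'][120:215,190:400,::-1]; cv2.imwrite('pics/t4.png',cv2.resize(i,None,fx=3.8,fy=3.8,interpolation=cv2.INTER_CUBIC))
p=W[near(W,.582,.3,.03,.035,.06)]; print('knob',p.mean(0),len(p))
p=W[near(W,.6075,.0308,.016,.1,.13)]; print('sleeve z',np.median(p[:,2]),p.mean(0))
rel((.5825,.300,.2,.6),(.5825,.300,.041,.6))
E
```

```text
[(705, -468, 180, 9, 70, 36, np.int32(76))]
bowl dark [([0.679, 0.057, 0.032], 19), ([0.611, 0.021, 0.053], 629), ([0.561, 0.081, 0.035], 16)]
knob [0.58268873 0.29957921 0.045186  ] 44
sleeve z 0.11193518508565511 [0.60564395 0.02874933 0.11232413]
t 30.8 pos [0.4377 0.1699 0.243 ] yaw 0.5943 F [-0.2  0.6 -0.4] open 0.0551 grip 0.0 q [0.21 0.24 1.67 0.   1.23 1.18]
-> (0.5825, 0.3, 0.2, 0.6) row [ 0.1928 -0.0267  0.043  -0.0057]
-> (0.5825, 0.3, 0.041, 0.6) row [ 0.1928 -0.0267  0.202  -0.0057]
```

View pics/t4.png

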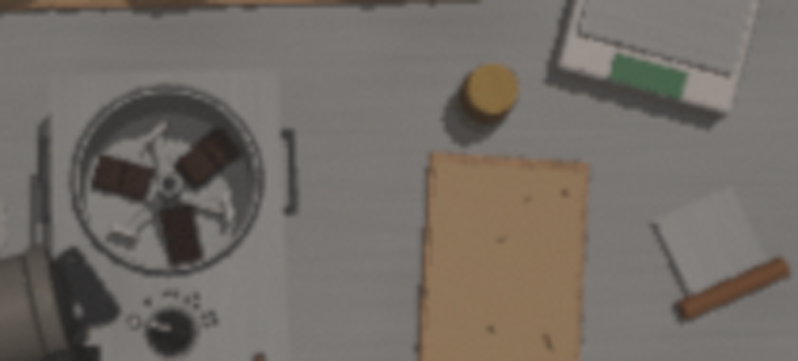

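The board is empty. Chocolate sits in all three gaps of the bowl, at (120,177), (182,233) and (208,157), where the last is a stack of two. The stirrer is home, so the lid is next.

Call:
step_arm --pt "-0.2 0.055 -0.008 0.02 0" --pt "-0.2 0.11 -0.016 0.043 0" --pt "-0.2 0.165 -0.024 0.043 0" --pt "-0.2 0.193 -0.027 0.08 0" --pt "-0.2 0.193 -0.027 0.12 0" --pt "-0.2 0.193 -0.027 0.16 0" --pt "-0.2 0.193 -0.027 0.202 0" --pt "-0.2 0.193 -0.027 0.202 0" --pt "-0.2 0.193 -0.027 0.202 0" --pt "0.6 0.193 -0.027 0.202 0" --pt "0.6 0.193 -0.027 0.202 0" --pt "0.6 0.193 -0.027 0.202 0" --pt "0.6 0.193 -0.027 0.202 0" --pt "0.6 0.193 -0.027 0.202 0" --grip_force 35

```text
time: 32.55
tool_pos: [0.5825, 0.301, 0.042]
tool_rot: [3.142, -0.001, 0.597]
contact_force: [-1.7, 0.1, 5.7]
opening: 0.0292
grip_force: 35.0
```

```bash
python3 - <<'E'
from h import *
rel((.5825,.3,.041),(.5825,.3,.25),(.607,.0305,.25),(.607,.0305,.174))
E
```

```text
t 32.55 pos [0.5825 0.301  0.042 ] yaw 0.5968 F [-1.7  0.1  5.7] open 0.0292 grip 35.0 q [0.36 0.78 1.36 0.   1.   1.33]
-> (0.5825, 0.3, 0.041) row [-0.0006  0.0009  0.001   0.    ]
-> (0.5825, 0.3, 0.25) row [-0.0006  0.0009 -0.208   0.    ]
-> (0.607, 0.0305, 0.25) row [-0.1318  0.2375 -0.208   0.    ]
-> (0.607, 0.0305, 0.174) row [-0.1318  0.2375 -0.132   0.    ]
```

Call:
step_arm --pt "0.7 0 0 -0.04 0" --pt "0.7 0 0 -0.09 0" --pt "0.7 0 0 -0.14 0" --pt "0.7 0 0 -0.18 0" --pt "0.7 0 0 -0.18 0" --pt "0.7 -0.02 0.036 -0.18 0" --pt "0.7 -0.045 0.08 -0.18 0" --pt "0.7 -0.07 0.125 -0.18 0" --pt "0.7 -0.09 0.165 -0.18 0" --pt "0.7 -0.11 0.2 -0.18 0" --pt "0.7 -0.125 0.225 -0.18 0" --pt "0.7 -0.132 0.238 -0.18 0" --pt "0.7 -0.132 0.238 -0.18 0" --pt "0.7 -0.132 0.238 -0.18 0"

```text
time: 34.3
tool_pos: [0.6065, 0.0309, 0.2204]
tool_rot: [-3.14, 0.0, 0.598]
contact_force: [0.4, 0.0, -2.3]
opening: 0.0291
grip_force: 35.0
```

```bash
python3 - <<'E'
from h import *
c=shot('side'); rel((.607,.0305,.174))
cv2.imwrite('pics/s5.png',cv2.resize(c['img'][90:250,180:340,::-1],(600,600),interpolation=cv2.INTER_CUBIC))
E
```

```text
t 34.35 pos [0.6066 0.0311 0.2207] yaw 0.5982 F [-0.3 -0.4 -1.8] open 0.029 grip 35.0 q [-0.08  0.51  1.32  0.    1.31  0.9 ]
-> (0.607, 0.0305, 0.174) row [0.     0.0007 0.0467 0.    ]
```

View pics/s5.png

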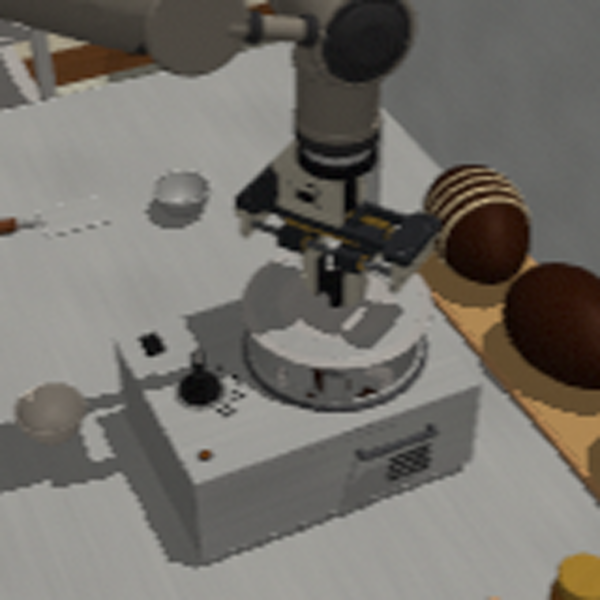

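The lid hangs level and centred over the bowl, so I'll lower it.

Call:
step_arm --pt "0.7 0 0.0005 0.015 0" --pt "0.7 0 0.0005 0.03 0" --pt "0.7 0 0.0005 0.038 0" --pt "0.7 0 0.0005 0.043 0" --pt "0.7 0 0.0005 0.047 0" --pt "0.7 0 0.0005 0.047 0" --pt "0.7 0 0.0005 0.047 0"

```text
time: 35.22
tool_pos: [0.6072, 0.0293, 0.1743]
tool_rot: [3.141, -0.001, 0.597]
contact_force: [1.0, -0.3, -3.6]
opening: 0.0289
grip_force: 35.0
```

Call:
step_arm --pt "0.7 0 0 0.001 0" --pt "0.7 0 0 0.0015 0" --pt "0.7 0 0 0.0015 0" --pt "-0.3 0 0 0.0015 0" --pt "-0.3 0 0 0.0015 0" --pt "-0.3 0 0 0.0015 0" --pt "-0.3 0 0 0.0015 0" --pt "-0.3 0 0 -0.04 0" --pt "-0.3 0 0 -0.08 0" --pt "-0.3 0 0 -0.08 0"

```text
time: 36.48
tool_pos: [0.6086, 0.0293, 0.2577]
tool_rot: [3.137, -0.006, 0.597]
contact_force: [1.0, 0.0, -0.6]
opening: 0.0595
grip_force: 0.0
```

```bash
python3 - <<'E'
from h import *
rel((.40,-.12,.28,1.26),(.454,.0277,.23,1.27))
E
```

```text
t 36.48 pos [0.6086 0.0293 0.2577] yaw 0.5969 F [ 1.   0.  -0.6] open 0.0595 grip 0.0 q [-0.08  0.49  1.26  0.    1.38  0.9 ]
-> (0.4, -0.12, 0.28, 1.26) row [-0.2564  0.0062 -0.0223 -0.6631]
-> (0.454, 0.0277, 0.23, 1.27) row [-0.1288 -0.0856  0.0277 -0.6731]
```

Call:
step_arm --pt "0.1 -0.05 0 -0.02 0" --pt "0.1 -0.1 0.002 -0.022 -0.15" --pt "0.1 -0.15 0.004 -0.022 -0.3" --pt "0.1 -0.2 0.006 -0.022 -0.45" --pt "0.1 -0.256 0.006 -0.022 -0.6" --pt "0.1 -0.256 0.006 -0.022 -0.67" --pt "0.1 -0.256 0.006 -0.022 -0.67" --pt "0.1 -0.256 0.006 -0.022 -0.67"

```text
time: 37.48
tool_pos: [0.3989, -0.1192, 0.2756]
tool_rot: [-3.141, -0.0, 1.266]
contact_force: [-0.1, -0.7, -1.0]
opening: 0.0416
grip_force: 0.0
```

```bash
python3 - <<'E'
from h import *
c=shot('top'); W=cloud(c)
i=c['img'][120:240,170:300,::-1]; cv2.imwrite('pics/t6.png',cv2.resize(i,None,fx=4.6,fy=4.6,interpolation=cv2.INTER_CUBIC))
X,Y,Z=[W[...,k] for k in range(3)]
p=W[near(W,.607,.03,.094,.135,.16)]; A=np.c_[p[:,:2]-[.607,.03],np.ones(len(p))]; print('lid plane',np.linalg.lstsq(A,p[:,2],rcond=None)[0],len(p))
p=W[near(W,.607,.03,.03,.165,.2)]; print('knob',p.mean(0))
p=W[near(W,.454,.028,.04,.155,.19)]; print('bar',p.mean(0),cv2.minAreaRect((p[:,:2]*1000).astype(np.float32)))
rel((.455,.0285,.23,1.265),(.455,.0285,.162,1.265))
E
```

```text
lid plane [ 0.00460412 -0.00358523  0.14463661] 1834
knob [0.60807355 0.02858142 0.17675982]
bar [0.4533045  0.02735877 0.16945874] ((453.582275390625, 27.427024841308594), (39.69120407104492, 13.304232597351074), 70.8067626953125)
t 37.52 pos [ 0.399  -0.1191  0.2756] yaw 1.2666 F [ 0.   0.6 -0.1] open 0.0413 grip 0.0 q [-0.47  0.12  1.74  0.    1.29 -0.17]
-> (0.455, 0.0285, 0.23, 1.265) row [0.1577 0.0092 0.0456 0.0016]
-> (0.455, 0.0285, 0.162, 1.265) row [0.1577 0.0092 0.1136 0.0016]
```

View pics/t6.png

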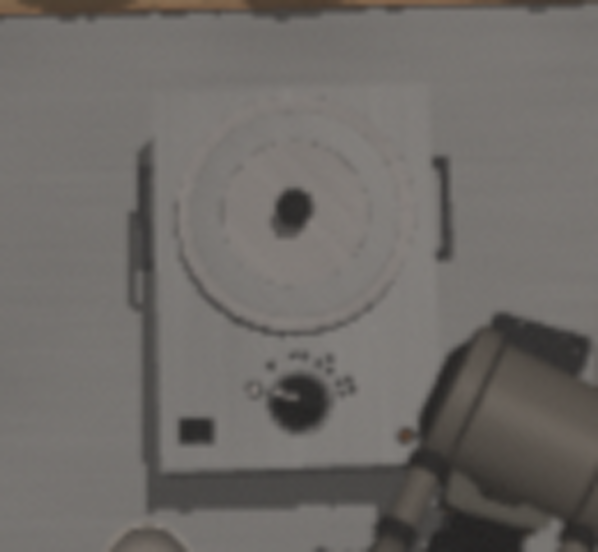

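The lid is flat (tilt under 0.3°). The dial pointer is at the ring mark (253,388), and the bar lies at about 72°.

Call:
step_arm --pt "0.1 0.05 0.003 0.02 0" --pt "0.1 0.1 0.006 0.045 0" --pt "0.1 0.158 0.009 0.045 0" --pt "0.1 0.158 0.009 0.045 0" --pt "0.1 0.158 0.009 0.045 0" --pt "0.1 0.158 0.009 0.07 0" --pt "0.1 0.158 0.009 0.095 0" --pt "0.1 0.158 0.009 0.113 0" --pt "0.1 0.158 0.009 0.113 0" --pt "0.1 0.158 0.009 0.113 0" --pt "0.8 0.158 0.009 0.113 0" --pt "0.8 0.158 0.009 0.113 0" --pt "0.8 0.158 0.009 0.113 0" --pt "0.8 0.158 0.009 0.113 0" --pt "0.8 0.158 0.009 0.113 0" --grip_force 20

```text
time: 39.4
tool_pos: [0.455, 0.0285, 0.1633]
tool_rot: [3.141, -0.0, 1.267]
contact_force: [0.0, -0.1, 0.9]
opening: 0.0129
grip_force: 20.0
```

```bash
python3 - <<'E'
from h import *
rel(); print(observe()['torque'])
E
```

```text
t 39.4 pos [0.455  0.0285 0.1633] yaw 1.2668 F [ 0.  -0.1  0.9] open 0.0129 grip 20.0 q [-0.11  0.31  1.83 -0.    1.    0.2 ]
[-0.22932109 -0.17655365 -0.04256622]
```

Call:
step_arm --pt "0.8 0 0 0 0.15" --pt "0.8 0 0 0 0.3" --pt "0.8 0 0 0 0.45" --pt "0.8 0 0 0 0.6" --pt "0.8 0 0 0 0.75" --pt "0.8 0 0 0 0.9" --pt "0.8 0 0 0 1.05" --pt "0.8 0 0 0 1.2" --pt "0.8 0 0 0 1.35" --pt "0.8 0 0 0 1.5" --pt "0.8 0 0 0 1.65" --pt "0.8 0 0 0 1.75" --pt "0.8 0 0 0 1.83" --pt "0.8 0 0 0 1.88" --pt "0.8 0 0 0 1.88" --pt "0.8 0 0 0 1.88"

```text
time: 41.4
tool_pos: [0.4538, 0.0321, 0.1633]
tool_rot: [-3.137, 0.005, -0.614]
contact_force: [-2.4, 17.3, 6.3]
opening: 0.0128
grip_force: 20.0
```

```bash
python3 - <<'E'
from h import *
rel(); print(observe()['torque'])
E
```

```text
t 41.4 pos [0.4538 0.0321 0.1633] yaw -0.6138 F [-2.4 17.3  6.3] open 0.0128 grip 20.0 q [-0.1   0.31  1.83  0.01  1.01  2.08]
[ 2.94341951  0.44108017 -0.01317496]
```

Call:
step_arm --pt "0.1 0 0 0 0" --pt "0.1 0 0 0 0" --pt "0.1 0 0 0 0" --pt "0.1 0 0 -0.03 0" --pt "0.1 0 0 -0.07 0" --pt "0.1 0 0 -0.1 0" --pt "0.1 -0.055 0.06 -0.1 0" --pt "0.1 -0.08 0.12 -0.1 0" --pt "0.1 -0.08 0.16 -0.1 0" --pt "0.1 -0.08 0.16 -0.1 0" --pt "0.1 -0.08 0.16 -0.1 0"

```text
time: 42.78
tool_pos: [0.2974, -0.0565, 0.2632]
tool_rot: [-3.141, -0.001, -0.615]
contact_force: [0.7, -0.1, 0.3]
opening: 0.0414
grip_force: 0.0
```

```bash
python3 - <<'E'
from h import *
c=shot('top'); W=cloud(c); rel()
i=c['img'][110:270,60:300,::-1]; cv2.imwrite('pics/t7.png',cv2.resize(i,None,fx=3.3,fy=3.3,interpolation=cv2.INTER_CUBIC))
p=W[near(W,.607,.03,.094,.135,.16)]; A=np.c_[p[:,:2]-[.607,.03],np.ones(len(p))]; print('lid plane',np.linalg.lstsq(A,p[:,2],rcond=None)[0],len(p))
p=W[near(W,.454,.028,.04,.155,.19)]; print('bar',cv2.minAreaRect((p[:,:2]*1000).astype(np.float32)))
E
```

```text
t 42.83 pos [ 0.2976 -0.0561  0.2631] yaw -0.6132 F [-1.   0.1  1.1] open 0.0415 grip 0.0 q [-0.44 -0.1   2.    0.    1.25  1.74]
lid plane [-0.00110744  0.00124926  0.14462367] 1822
bar ((453.5576477050781, 27.868179321289062), (12.51032543182373, 40.59044647216797), 55.56816864013672)
```

View pics/t7.png

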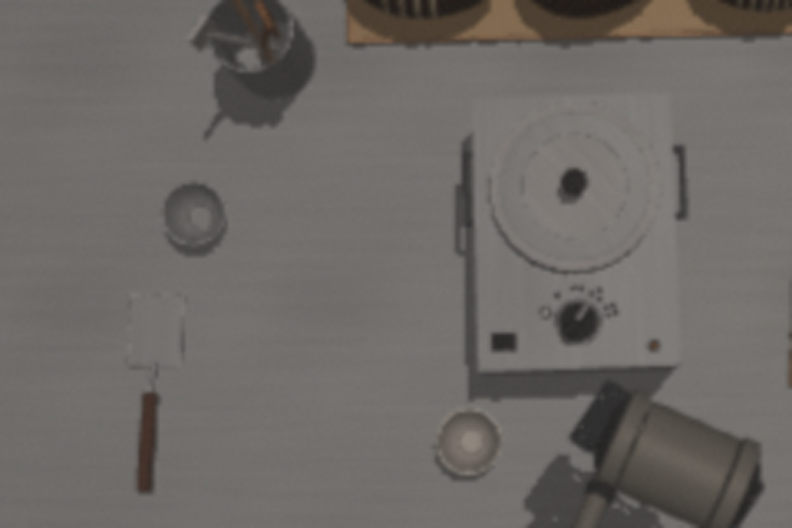

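The pointer now aims at the three-dot mark (595,294). The bar lies at about -35°, so it turned roughly 108° clockwise. The lid is still flat and the bystanders haven't moved, so I'm handing in.

```bash
python3 -c "
from cell import *
print(hand_in())"
```

```text
the job is handed in; nothing more can be done
None
```

I handed the job in at about 43 s: stirrer fully home, all four chocolate pieces in the bowl, lid flat on the rim and dial on three dots; the hand-in gave no verdict.

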